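# Set and hold the bounce board for a product photo

### The job

Slide the bounce-board carriage along its rail until its red pointer lines up with the brass mark (not the blue one), leaving the white board resting down meanwhile, and let it stop there. Then take the board by its brass bar, swing it up to its upright balance point without letting it go over to the far side, and finish still gripping the bar between the fingers so that the board stands upright and still, with the carriage still at the brass mark. Leave the candle and all the other wares on the table where they are.

Things in the scene. Friction and masses are not known exactly. Their poses are not given: they have to be found in the camera images.
- rail: Fixed dark wood base plate 150 x 400 x 12 mm with two steel rods along its y axis. Origin: centre of its underside, on the table. x points away from the robot (give or take its yaw, up to 0.25 rad), y is the sliding direction of the carriage, z up.
- carriage (a joint): Slide of the carriage along the rail's +y (m): 0 at the rail's middle, range -0.13 to 0.13; about 2 N of friction, it stays where it is left. The carriage is a dark steel plate 110 x 110 mm, top at height 40 mm.
- carriage_knob (a point): Centre (half-way up) of the black upright round knob on the carriage, 26 mm across, 45 mm high, standing from height 40 to 85 mm, on the far side of the board's hinge; 35 mm along the rail's +x from the carriage's middle. The handle for sliding the carriage.
- carriage_pointer (a point): Far tip of the small red pointer (6 mm wide) on the carriage's far edge, at height 36 mm; same rail y as the knob and the middle of the board.
- brass_mark: Fixed brass upright mark beside the rail's far edge, 12 mm wide along y, 36 mm high; 88 mm along the rail's +x from its middle line, 65 to 100 mm to either side of the rail's middle along y. Origin: centre of its foot; axes parallel to the rail's. The pointer lines up with it when both have the same y along the rail.
- blue_mark: The same in blue plastic, on the other side of the rail's middle: not the one wanted.
- flap (a joint): Hinge of the bounce board (rad), axis along the rail's y. 0: resting, leaning 45 degrees from upright towards the robot; grows as it is raised; 0.785: upright, the balance point, to either side of which it falls freely (nearly no friction); 1.571: fallen 45 degrees to the far side.
- flap_hinge (a point): Middle of the board's hinge axis, at height 56 mm, 20 mm along the rail's -x from the carriage's middle (55 mm nearer the robot than the knob).
- flap_bar (a point): Centre of the brass round bar, 14 mm thick, along the rail's y, on the board's free edge, 140 mm from the hinge axis; held by two struts that leave 90 mm clear between them and a 30 mm gap to the board, so it can be pinched from above with the fingers closing along the rail's x. It may turn in the fingers. At rest it is 99 mm above the hinge and 99 mm nearer the robot. The white board in its wood frame is 160 mm wide along y, 110 mm high, 10 mm thick, about 0.35 kg.
- candle: Cream pillar candle 60 mm across, 60 mm high, on a round dark wood riser 12 mm high, beyond the brass mark on the side away from the robot (175 mm along the rail's +x from the rail's middle line). Origin: centre of its underside. Leave alone.
- amber_bottle: Amber bottle 60 mm across, 150 mm high, a bystander. Origin: centre of its underside.
- pillar: Peach pillar candle 56 mm across, 110 mm high, a bystander. Origin: centre of its underside.
- bowl: Blue bowl 110 mm across, 50 mm high, a bystander. Origin: centre of its underside.
- soap_a: Sage-green soap bar 75 x 50 x 28 mm, a bystander. Origin: centre of its underside.
- soap_b: Brick-pink soap bar 75 x 50 x 28 mm, a bystander. Origin: centre of its underside.
- candlestick: Turned wood candlestick 70 mm across, 105 mm high, a bystander. Origin: centre of its underside.

How it is judged:
By the outcome, as a careful person would: the job done as asked, in the order asked, and still so for the second after the job is handed in, while the arm keeps its last pose, push and grip.
It also fails if it takes over 45 s, if anything falls off the work surface, if the arm or the gripper's body presses on something with over 40 N, if the wrist force passes 120 N, or if a joint passes its speed limit or range.

### The arm

A 6-joint arm with a two-finger parallel gripper is mounted at the origin on the work surface. World frame = base frame: x ahead of the robot, y to its left, z up, the work surface at z = 0. Lengths are in mm, angles in rad, forces in N, time in s.
With the tool pointing down it reaches from about 250 to 725 mm from the base axis. Payload 4 kg.
Tool frame: the origin (TCP) lies on the centre line of the jaws, within the pads' length; the fingertips stand 11 mm ahead of it and the grasp point (between the pads) lies 8 mm behind it; x points along the fingers, y is the direction in which the jaws open and shut, and the axes are right-handed (so a half turn about x gives the same grasp; the last joint's range is limited). The gripper opens to 85 mm and grips with 20 to 120 N. Pads are 22 mm wide; open, the fingers measure 114 mm over their backs; the gripper's body (76 mm by 85 mm) begins 54 mm behind the grasp point. The pads swing forward as they close: fully open they stand 13 mm farther back than shut.
Start: joints at [1.136, 0.241, 0.005, 1.335, 0, 1.571], TCP at [210.613, 453.477, 242.306] pointing down, gripper open.
Joint ranges: [-2.72, 2.72], [-1.05, 1.87], [-1.09, 1.28], [-1.99, 2.15], [-1.42, 1.44], [-3.14, 3.14]. Speed limits (rad/s): [2.79, 2.79, 3.14, 3.14, 3.14, 3.14].

### API

Orientations are given as a unit quaternion [x, y, z, w].
In Python, from station import bot gives the robot as it stands.
- The arm moves only by the tool servo_tool, never from a script. Its argument "deltas" is a list of rows, each a list of 3 entries, a list of its own where there are three numbers: the shift along the tool's x, y, z in mm, then the turn, a rotation vector about the tool's x, y, z in rad, then the opening, from 0 (shut) to 1 (fully open). A call has 1 to 5 rows; each row shifts and turns the commanded pose from where the row before left it, along the tool's axes as they then stand; what a row does not reach is not made up. A row lasts 1/12 s, in which the tool goes at most 41.7 mm and 7.16 degrees, less where a joint would pass 70% of its speed; a pose out of reach is approached as far as the arm can. A call is refused whole if a number of a shift passes 41.7 or a number of a turn 0.125, either way. A call with a gripper value outside its range is refused whole. The fingers move at their own pace and stop on an object; "squeeze" is the grip in N (left out, the last holds). Time passes only in rows, so rows that do not move let the fingers close. It gives the time, the measured TCP pose, the force and the opening at its end, in the units of the state.
- bot.sense(): the state, without advancing time (a new reading comes with each control period).
- bot.get_image(name): name is "scene" or "side" or "wrist"; returns a dict with "image" (400x640x3 uint8, red, green, blue), "range_z" (400x640 float32, mm along the optical axis (not along the pixel's ray), 0 where there is no reading), "intrinsics" (3x3 intrinsics, pixels), "rvec" (rotation vector, rad) and "tvec" (3), from world to camera coordinates, as OpenCV has them. Camera axes: x right, y down, z forward; pixel columns grow to the right and rows downward; lengths in mm; the calibration is good to about 2 mm. A picture is of the moment at which its call begins.
- bot.finish_job(): hands the job in, once; it reports no verdict.
Trained networks look in the newest picture that a camera, given by its name, has taken for a name from the list of things; names that differ only in an ending like _2 or _b are one class to them, and where a whole thing is asked for, a point or a joint stands for the part that bears it (a point fixed in the world has none). Each returns a list of dicts, best first, with "confidence" (0 to 1); they miss things now and then, are a little off and sometimes report something else, mostly with a low value. They report only what shows in the picture. A call takes as long as a camera call.
- bot.find_in(target, camera): "rect" ([left, top, right, bottom] in pixels, round what is visible of it).
- bot.silhouettes(target, camera): "mask" (400x640 bool, what is visible of it) and "rect" ([left, top, right, bottom] in pixels, round what is visible of it).
The state is a dict: "t": time; "joints": joint angles; "qvel": joint speeds; "effort": joint torques, N m; "ee_pos": TCP position; "orientation": TCP orientation; "wrist_force": force on the tool from outside, world axes, zero at the start; "torque": the same for the moment, N m; "opening": finger opening in mm.
Only numpy, scipy, OpenCV 4.12 (cv2) and the standard library are available. Lean on these libraries where they do the work, as an engineer would, in place of code of your own. Each camera call takes 0.05 s, during which the arm holds its last target.

## Working session

There is one attempt and no reset: what is moved stays moved. The work goes in short steps, Python scripts to look and compute and a tool call to move; the robot and the scene stay as the last step left them, time stands still between calls to the robot, and variables do not carry over. Pictures are saved under pics/ and viewed, and the job is handed in when it is done.

Besides the shell and the picture viewer there is one more tool, called after "Call:" in YAML: its name, and indented under it one key for each argument. servo_tool: Moves the arm, as the interface text tells. Its arguments: {"type":"object","properties":{"deltas":{"type":"array","items":{"type":"array"}},"squeeze":{"type":"number"}},"required":["deltas"]}

```bash
mkdir -p pics; ls
python3 - <<'E'
from station import bot
import cv2,numpy as np
s=bot.sense();print({k:np.round(v,3) for k,v in s.items()})
for n in ("scene","side","wrist"):
    d=bot.get_image(n);cv2.imwrite(f"pics/{n}0.png",d["image"][:,:,::-1]);np.savez(f"pics/{n}0.npz",**d)
    print(n,d["intrinsics"].round(1).tolist(),np.round(d["rvec"],3),np.round(d["tvec"],1))
E
```

```text
pics
{'t': np.float64(0.0), 'joints': array([1.136, 0.241, 0.004, 1.335, 0.   , 1.571]), 'qvel': array([ 0.001, -0.001,  0.001, -0.001,  0.   , -0.   ]), 'effort': array([ 0.0000e+00, -3.7232e+01,  2.5241e+01,  1.7000e-02, -0.0000e+00,
        0.0000e+00]), 'ee_pos': array([210.36 , 452.901, 241.414]), 'orientation': array([ 0.152,  0.691, -0.153,  0.69 ]), 'wrist_force': array([ 0.674, -0.439, -0.128]), 'torque': array([ 0.032, -0.019, -0.011]), 'opening': np.float64(85.28)}
scene [[417.3, 0.0, 322.9], [0.0, 417.3, 195.3], [0.0, 0.0, 1.0]] [ 2.007  1.651 -0.554] [ -88.9 -374.8 1953.6]
side [[421.4, 0.0, 320.3], [0.0, 421.4, 197.7], [0.0, 0.0, 1.0]] [ 2.111 -0.043  0.049] [-572.4  112.1 1533.2]
wrist [[281.3, 0.0, 316.2], [0.0, 281.3, 192.1], [0.0, 0.0, 1.0]] [-2.447 -1.562 -0.211] [-498.4  -34.4  380.2]
```

View pics/scene0.png

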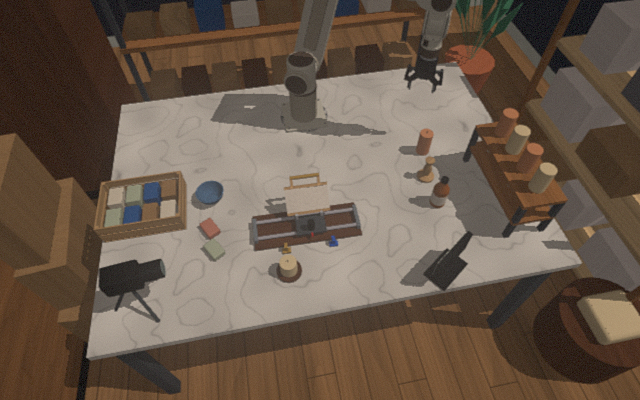

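View pics/side0.png

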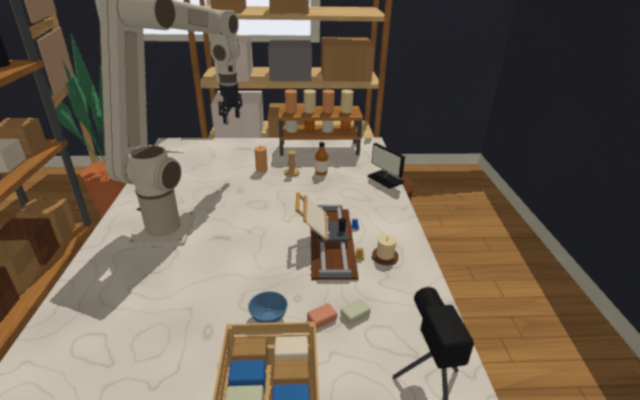

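View pics/wrist0.png

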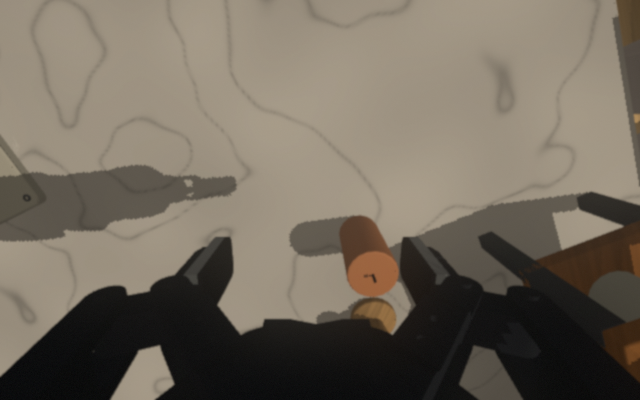

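```bash
cat > h.py <<'E'
import numpy as np,cv2
from station import bot
from scipy.spatial.transform import Rotation as R
def grab(n,fn=None):
    d=bot.get_image(n)
    if fn: cv2.imwrite(f"pics/{fn}.png",d["image"][:,:,::-1]); np.savez(f"pics/{fn}.npz",**d)
    return d
def world(d,mask):
    v,u=np.nonzero(mask&(d["range_z"]>0)); z=d["range_z"][v,u].astype(float)
    K=np.asarray(d["intrinsics"]); Rm,_=cv2.Rodrigues(np.asarray(d["rvec"],float))
    c=np.stack([(u-K[0,2])/K[0,0]*z,(v-K[1,2])/K[1,1]*z,z],1)
    return (c-np.ravel(d["tvec"]))@Rm, u,v
def proj(d,P):
    p,_=cv2.projectPoints(np.atleast_2d(np.asarray(P,float)),np.asarray(d["rvec"],float),np.asarray(d["tvec"],float),np.asarray(d["intrinsics"],float),None)
    return p[:,0]
E
python3 - <<'E'
from h import *
for n in ("scene","side"):
    d=grab(n,n+"1")
    for t in ["rail","carriage","carriage_knob","carriage_pointer","brass_mark","blue_mark","flap","flap_bar","candle","amber_bottle","pillar","bowl","soap_a","candlestick"]:
        for r in bot.silhouettes(t,n)[:2]:
            P,u,v=world(d,r["mask"])
            if len(P): print(n,t,round(r["confidence"],2),np.round(r["rect"]),len(P),"med",np.median(P,0).round(),"lo",np.percentile(P,3,axis=0).round(),"hi",np.percentile(P,97,axis=0).round())
E
```

```text
scene rail 0.68 [252. 172. 362. 250.] 4857 med [595. -89.  27.] lo [ 508. -278.    7.] hi [680.  90. 140.]
scene carriage 0.81 [284. 172. 330. 238.] 2070 med [563. -79.  84.] lo [ 489. -150.   32.] hi [660.  -6. 160.]
scene carriage 0.51 [286. 173. 330. 215.] 1415 med [546. -79. 100.] lo [ 488. -149.   42.] hi [590.  -5. 161.]
scene carriage_knob 0.77 [287. 176. 328. 234.] 1905 med [567. -82.  82.] lo [ 505. -149.   35.] hi [659.  -9. 143.]
scene carriage_knob 0.45 [194. 182. 219. 206.] 532 med [ 386. -448.   27.] lo [ 354. -490.    1.] hi [ 456. -397.   53.]
scene carriage_pointer 0.64 [285. 176. 331. 239.] 2105 med [563. -79.  83.] lo [ 485. -150.   11.] hi [660.  -6. 160.]
scene brass_mark 0.55 [281. 243. 290. 254.] 70 med [ 703. -183.   14.] lo [ 682. -198.   -2.] hi [ 711. -168.   39.]
scene blue_mark 0.41 [327. 239. 336. 248.] 62 med [707. -10.  13.] lo [692. -23.   3.] hi [715.   4.  40.]
scene flap 0.97 [283. 172. 327. 215.] 1313 med [547. -78. 102.] lo [ 493. -152.   64.] hi [588.  -7. 161.]
scene flap 0.55 [283. 172. 329. 239.] 2108 med [565. -78.  83.] lo [ 489. -148.   13
[... 2434 characters left out ...]
 lo [300. 432.   7.] hi [351. 475. 111.]
side bowl 0.76 [248. 290. 288. 318.] 1005 med [ 403. -420.   28.] lo [ 359. -491.    4.] hi [ 451. -392.   50.]
side bowl 0.17 [286. 154. 297. 175.] 227 med [466. 417.  25.] lo [439. 396.   0.] hi [493. 456. 106.]
side soap_a 0.71 [304. 304. 337. 330.] 504 med [ 556. -461.   26.] lo [ 516. -487.    1.] hi [ 591. -424.   30.]
side soap_a 0.52 [293. 194. 351. 243.] 1271 med [568. -91.  79.] lo [ 489. -155.   33.] hi [655.  -4. 160.]
side candlestick 0.59 [294. 191. 359. 283.] 3579 med [ 596. -132.   23.] lo [ 500. -292.    6.] hi [676.  95. 142.]
side candlestick 0.55 [286. 154. 299. 176.] 249 med [466. 418.  20.] lo [438. 395.  -1.] hi [496. 477. 105.]
```

```bash
cat >> h.py <<'E'
def plan(target,Rt=None,n=None):
    """split the way to target (mm, world) & orientation into rows: gives total in tool frame"""
    s=bot.sense(); p=np.array(s["ee_pos"]); R0=R.from_quat(s["orientation"])
    dt=R0.inv().apply(np.array(target)-p); rv=np.zeros(3) if Rt is None else (R0.inv()*Rt).as_rotvec()
    print("tool shift",dt.round(1),"|",np.linalg.norm(dt).round(),"turn",rv.round(4))
def down(yaw):  # tool x down, tool y along world (−sin,cos)->rail y at yaw
    y=np.array([-np.sin(yaw),np.cos(yaw),0]); x=np.array([0,0,-1.]); return R.from_matrix(np.stack([x,y,np.cross(x,y)],1))
E
python3 - <<'E'
from h import *
d=dict(np.load("pics/scene1.npz"))
for n in("scene","side"):
    d=dict(np.load(f"pics/{n}1.npz"))
    P,u,v=world(d,np.ones((400,640),bool)); im=d["image"][v,u]
    m=(P[:,2]>7)&(P[:,2]<32)&(P[:,0]>480)&(P[:,0]<720)&(P[:,1]>-320)&(P[:,1]<130)&~((im[:,2]>im[:,0]+20)|(P[:,0]>690))
    Q=P[m][:,:2].astype(np.float32); 
    print(n,len(Q),cv2.minAreaRect(Q))
s=bot.sense();print(R.from_quat(s["orientation"]).as_matrix().round(3))
w=dict(np.load("pics/wrist0.npz"));Rm,_=cv2.Rodrigues(w["rvec"]);print("cam pos",-Rm.T@w["tvec"],Rm.round(2))
plan([500,-90,350],down(0))
E
```

```text
scene 2607 ((588.2666015625, -94.49014282226562), (203.26551818847656, 448.56988525390625), 0.0157318115234375)
side 2154 ((613.7870483398438, -92.16755676269531), (408.6243896484375, 156.09266662597656), 88.17811584472656)
[[ 0.     0.421  0.907]
 [-0.     0.907 -0.421]
 [-1.    -0.     0.   ]]
cam pos [147.54566773 481.91027183 374.29930654] [[ 0.42  0.91 -0.  ]
 [ 0.87 -0.41  0.27]
 [ 0.24 -0.12 -0.96]]
tool shift [-107.7 -371.   491.4] | 625.0 turn [-0.4348  0.      0.    ]
```

Call:
servo_tool:
  deltas:
    - [[-15,-20,28],[0,0,0],1]
    - [[-15,-20,28],[0,0,0],1]
    - [[-15,-20,28],[0,0,0],1]
    - [[-15,-20,28],[0,0,0],1]
    - [[-15,-20,28],[0,0,0],1]

```text
t: 2.07
ee_pos: [295.8, 302.4, 318.1]
orientation: [0.152, 0.69, -0.152, 0.691]
wrist_force: [0.8, -0.2, 0.3]
opening: 85.5
```

Call:
servo_tool:
  deltas:
    - [[-5,-25,32],[0,0,0],1]
    - [[-5,-25,32],[0,0,0],1]
    - [[-5,-25,32],[0,0,0],1]
    - [[-5,-25,32],[0,0,0],1]
    - [[-5,-25,32],[0,0,0],1]

```text
t: 2.48
ee_pos: [388.3, 121.2, 342.9]
orientation: [0.153, 0.69, -0.152, 0.691]
wrist_force: [1.4, 0.5, -0.5]
opening: 85.9
```

Call:
servo_tool:
  deltas:
    - [[0,-25,32],[0,0,0],1]
    - [[0,-25,32],[0,0,0],1]
    - [[0,-25,32],[0,0,0],1]
    - [[0,-25,32],[0,0,0],1]
    - [[0,-25,32],[0,0,0],1]

```text
t: 2.9
ee_pos: [480.9, -59.8, 342.5]
orientation: [0.153, 0.69, -0.153, 0.691]
wrist_force: [1.0, 0.3, 1.1]
opening: 85.0
```

Call:
servo_tool:
  deltas:
    - [[0,0,0],[-0.11,0,0],1]
    - [[0,0,0],[-0.11,0,0],1]
    - [[0,0,0],[-0.11,0,0],1]
    - [[0,0,0],[-0.11,0,0],1]
    - [[0,0,0],[0,0,0],1]

```text
t: 3.32
ee_pos: [480.4, -58.0, 342.2]
orientation: [-0.002, 0.707, 0.002, 0.707]
wrist_force: [0.1, -0.3, -0.5]
opening: 85.5
```

Run:
```python
from h import *
d=grab("wrist","w1")
s=bot.sense();print(s["t"],s["ee_pos"],s["wrist_force"])
for t in ["carriage_knob","carriage_pointer","brass_mark","blue_mark","flap_bar","flap","candle","rail"]:
    for r in bot.silhouettes(t,"wrist")[:1]:
        P,u,v=world(d,r["mask"])
        if len(P): print(t,round(r["confidence"],2),np.round(r["rect"]),np.median(P,0).round(),np.percentile(P,3,axis=0).round(),np.percentile(P,97,axis=0).round())
```

```text
3.3667 [480.36432207 -57.86626774 342.25699657] [-0.57014647 -0.66559778  0.87422568]
carriage_knob 0.68 [238. 175. 369. 274.] [548. -75.  99.] [ 483. -146.   40.] [651.  -3. 163.]
carriage_pointer 0.76 [239. 174. 368. 275.] [548. -76.  99.] [ 482. -146.   40.] [651.  -4. 163.]
brass_mark 0.54 [242. 266. 260. 282.] [ 689. -177.   21.] [ 680. -194.    5.] [ 705. -165.   38.]
blue_mark 0.84 [334. 265. 353. 287.] [695.  -7.  15.] [685. -21.   4.] [710.   9.  38.]
flap_bar 0.93 [237. 177. 367. 232.] [526. -74. 122.] [ 482. -149.   66.] [584.  -1. 163.]
flap 0.66 [240. 173. 369. 230.] [526. -75. 122.] [ 482. -148.   66.] [584.  -2. 163.]
candle 0.78 [230. 297. 267. 336.] [ 755. -175.   53.] [ 748. -203.   13.] [ 774. -152.   74.]
rail 0.94 [178. 177. 417. 275.] [580. -80.  29.] [ 485. -276.   12.] [671.  93. 162.]
```

View pics/w1.png

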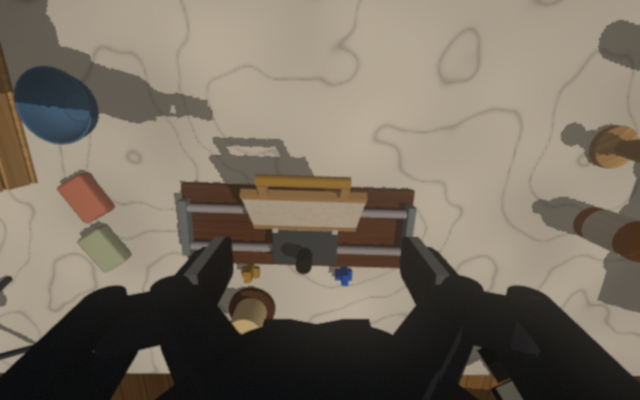

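```bash
cat > meas.py <<'E'
from h import *
def rep(name,P,m,u,v):
    if m.sum(): print(name,m.sum(),"mean",P[m].mean(0).round(1),"lo",P[m].min(0).round(),"hi",P[m].max(0).round(),"px",u[m].mean().round(1),v[m].mean().round(1))
def meas(d):
    P,u,v=world(d,np.ones((400,640),bool)); im=d["image"][v,u].astype(int); hsv=cv2.cvtColor(d["image"],cv2.COLOR_RGB2HSV)[v,u].astype(int)
    x,y,z=P.T
    dark=im.max(1)<75
    box=(y>-300)&(y<130)
    rep("knob top",P,box&dark&(z>78)&(z<92)&(x>600)&(x<690),u,v)
    rep("knob body",P,box&(z>50)&(z<92)&(x>610)&(x<690),u,v)
    rep("red",P,box&((hsv[:,0]<6)|(hsv[:,0]>174))&(hsv[:,1]>130)&(im[:,0]>60)&(x>590)&(x<720),u,v)
    rep("blue",P,box&(hsv[:,0]>105)&(hsv[:,0]<130)&(hsv[:,1]>130)&(x>660)&(x<730),u,v)
    rep("brass",P,box&(hsv[:,0]>12)&(hsv[:,0]<30)&(hsv[:,1]>120)&(x>675)&(x<720)&(z>5)&(z<50),u,v)
    rep("bluetop",P,box&(hsv[:,0]>105)&(hsv[:,0]<130)&(hsv[:,1]>130)&(x>660)&(x<730)&(z>32),u,v)
    rep("brasstop",P,box&(hsv[:,0]>12)&(hsv[:,0]<30)&(hsv[:,1]>120)&(x>675)&(x<720)&(z>32)&(z<45),u,v)
    b=box&(hsv[:,0]>12)&(hsv[:,0]<30)&(hsv[:,1]>110)&(x>420)&(x<700)&(z>145)
    rep("bar",P,b,u,v)
    if b.sum()>20: print(cv2.minAreaRect(P[b][:,:2].astype(np.float32)))
    r=box&(z>6)&(z<20)&(x>490)&(x<690)&(hsv[:,1]>80)
    Q=P[r]; print("rail",len(Q),cv2.minAreaRect(Q[:,:2].astype(np.float32)))
    # rail far / near edge line
    for f in (0,1):
        E=[]
        for a in range(-280,90,10):
            k=r&(y>a)&(y<a+10)
            if k.sum()>3: E.append((a+5,np.percentile(x[k],98 if f else 2)))
        E=np.array(E); 
        if len(E)>4: print("edge far" if f else "edge near",np.polyfit(E[:,0]+95,E[:,1],1).round(3))
E
python3 - <<'E'
from meas import *
meas(dict(np.load("pics/w1.npz")))
d=dict(np.load("pics/w1.npz"));cv2.imwrite("pics/w1z.png",cv2.resize(d["image"][165:345,170:430,::-1],None,fx=3,fy=3,interpolation=cv2.INTER_CUBIC))
E
```

```text
knob top 190 mean [637.6 -77.2  85. ] lo [628. -89.  78.] hi [651. -65.  88.] px 303.2 265.0
knob body 342 mean [636.1 -76.7  77.6] lo [628. -89.  51.] hi [654. -65.  88.] px 303.7 261.9
blue 97 mean [695.8  -5.4  27.7] lo [685. -20.  10.] hi [709.   7.  39.] px 344.6 277.6
brass 236 mean [ 688.8 -176.9   22.5] lo [ 675. -194.    5.] hi [ 706. -164.   39.] px 249.9 272.1
bluetop 59 mean [692.9  -6.2  36.9] lo [685. -11.  35.] hi [703.  -0.  39.] px 344.7 279.1
brasstop 78 mean [ 688.9 -178.7   36.7] lo [ 680. -185.   32.] hi [ 700. -173.   39.] px 247.1 276.5
bar 1296 mean [487.4 -74.5 174.2] lo [ 468. -128.  145.] hi [507.   3. 429.] px 299.1 193.4
((487.4039611816406, -62.76017761230469), (131.83152770996094, 37.45657730102539), 89.35206604003906)
rail 6958 ((611.1259155273438, -91.53901672363281), (395.3854064941406, 161.06460571289062), 88.489013671875)
edge near [3.50000e-02 5.39719e+02]
edge far [9.10000e-02 6.46105e+02]
```

View pics/w1z.png

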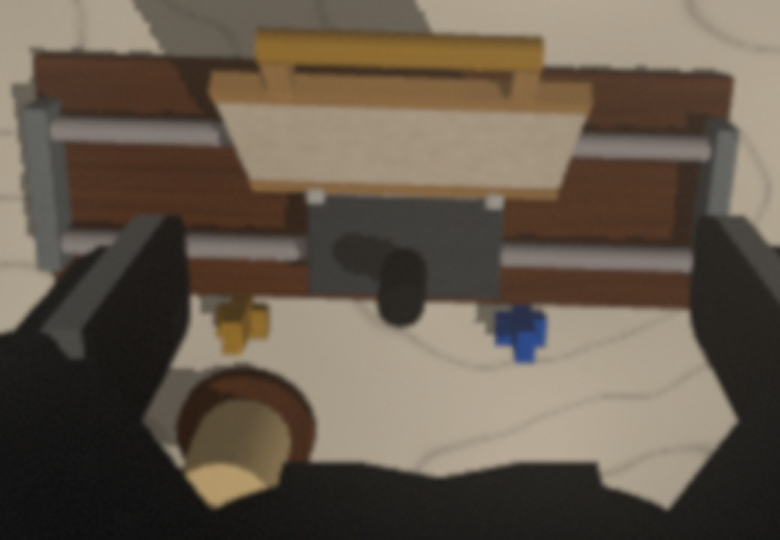

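Run:
```python
from h import *
plan([639.5,-77,60],down(-0.026))
```

```text
tool shift [282.4 -20.2 159. ] | 325.0 turn [0.0309 0.0001 0.    ]
```

Call:
servo_tool:
  deltas:
    - [[10,-4,32],[0.031,0,0],1]
    - [[10,-4,32],[0,0,0],1]
    - [[20,-4,32],[0,0,0],1]
    - [[30,-4,32],[0,0,0],1]
    - [[30,-4,31],[0,0,0],1]

```text
t: 4.18
ee_pos: [638.1, -80.5, 244.9]
orientation: [0.009, 0.706, -0.009, 0.708]
wrist_force: [0.2, 0.9, -0.3]
opening: 85.3
```

Call:
servo_tool:
  deltas:
    - [[30,0,0],[0,0,0],1]
    - [[30,0,0],[0,0,0],1]
    - [[0,0,0],[0,0,0],1]

```text
t: 4.43
ee_pos: [631.9, -79.8, 176.2]
orientation: [0.01, 0.712, -0.009, 0.702]
wrist_force: [-2.5, 0.1, -1.2]
opening: 85.4
```

Run:
```python
from h import *
plan([639.5,-77,60],down(-0.026))
d=grab("wrist","w2")
from meas import meas; meas(d)
```

```text
tool shift [116.1   2.8   9.3] | 117.0 turn [-0.0001 -0.0153 -0.0015]
knob top 674 mean [639.  -77.4  85.6] lo [628. -90.  78.] hi [651. -65.  88.] px 319.3 209.7
knob body 910 mean [637.8 -77.3  81.1] lo [628. -90.  50.] hi [653. -65.  88.] px 319.3 206.9
red 15 mean [667.2 -78.5  52.8] lo [653. -80.  40.] hi [674. -77.  86.] px 318.4 226.5
blue 258 mean [696.4  -7.5  31.3] lo [685. -22.  10.] hi [709.   8.  39.] px 385.0 242.9
brass 406 mean [ 689.2 -173.7   17.3] lo [ 675. -195.    5.] hi [ 707. -163.   38.] px 233.6 235.3
bluetop 198 mean [694.1  -6.2  37. ] lo [685. -12.  34.] hi [705.  -0.  39.] px 387.4 243.2
brasstop 34 mean [ 680.9 -178.3   35.5] lo [ 680. -184.   32.] hi [ 682. -173.   38.] px 223.6 235.1
bar 38 mean [545.8 -94.  157.9] lo [ 505. -127.  145.] hi [625. -21. 185.] px 283.1 82.7
((562.9439697265625, -71.83776092529297), (120.44964599609375, 106.3550796508789), 2.0483579635620117)
rail 23134 ((611.6268310546875, -91.11068725585938), (396.2705383300781, 160.80548095703125), 88.5216293334961)
edge near [1.23000e-01 5.86506e+02]
edge far [2.40000e-02 6.78297e+02]
```

View pics/w2.png

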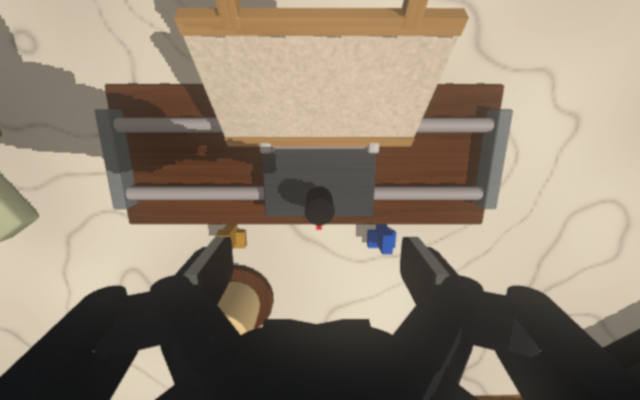

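Run:
```python
from h import *
s=bot.sense();print(np.round(s["joints"],3),np.round(s["qvel"],3))
plan([639.5,-77.3,60],down(-0.026))
```

```text
[-0.126  0.556  0.315  1.34  -0.    -0.1  ] [-0.001 -0.071  0.102  0.034 -0.    -0.001]
tool shift [120.4   2.7   7.3] | 121.0 turn [ 0.0001 -0.01   -0.001 ]
```

Call:
servo_tool:
  deltas:
    - [[20,1,0],[0,0,0],1]
    - [[20,1,0],[0,0,0],1]
    - [[20,1,0],[0,0,0],1]
    - [[0,0,0],[0,0,0],1]

```text
t: 4.82
ee_pos: [634.9, -77.0, 124.1]
orientation: [0.009, 0.708, -0.009, 0.706]
wrist_force: [-1.7, 0.9, -1.2]
opening: 85.5
```

Run:
```python
from h import *
s=bot.sense();print(np.round(s["joints"],3),np.round(s["qvel"],3))
plan([639.5,-77.3,60],down(-0.026))
```

```text
[-0.121  0.586  0.217  1.205  0.    -0.095] [-0.004 -0.026  0.049  0.066 -0.002 -0.003]
tool shift [64.1 -0.2  4.7] | 64.0 turn [ 0.0003 -0.0028 -0.0003]
```

Call:
servo_tool:
  deltas:
    - [[16,0,2],[0,0,0],1]
    - [[16,0,1],[0,0,0],1]
    - [[16,0,0],[0,0,0],1]
    - [[12,0,0],[0,0,0],1]
    - [[0,0,0],[0,0,0],1]

```text
t: 5.23
ee_pos: [639.0, -77.4, 65.7]
orientation: [0.009, 0.707, -0.009, 0.707]
wrist_force: [-0.8, -0.2, 0.3]
opening: 85.4
```

Call:
servo_tool:
  deltas:
    - [[0,0,0],[0,0,0],1]
    - [[0,0,0],[0,0,0],1]

```text
t: 5.4
ee_pos: [640.9, -77.7, 68.0]
orientation: [0.009, 0.706, -0.009, 0.709]
wrist_force: [0.1, 0.2, -0.3]
opening: 85.3
```

Run:
```python
from h import *
plan([639.5,-77.3,60],down(-0.026))
d=grab("wrist","w3")
```

```text
tool shift [ 8.   0.4 -1.4] | 8.0 turn [0.0002 0.0043 0.0004]
```

View pics/w3.png

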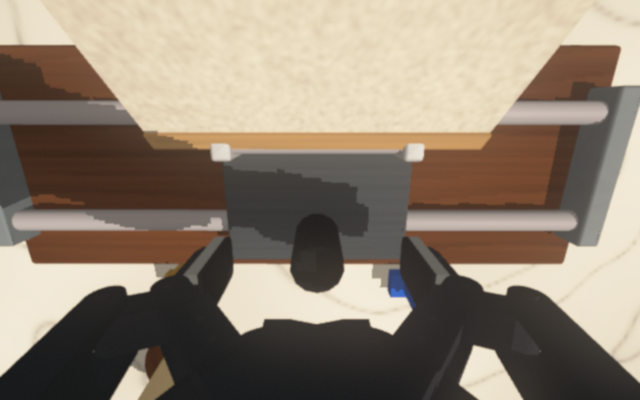

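Call:
servo_tool:
  deltas:
    - [[8,0,-1],[0,0,0],1]
    - [[0,0,0],[0,0,0],0.5]
    - [[0,0,0],[0,0,0],0]
    - [[0,0,0],[0,0,0],0]
    - [[0,0,0],[0,0,0],0]
  squeeze: 30

```text
t: 5.87
ee_pos: [638.1, -77.5, 57.1]
orientation: [0.009, 0.707, -0.009, 0.707]
wrist_force: [-0.2, -0.9, -0.3]
opening: 38.8
```

Call:
servo_tool:
  deltas:
    - [[0,0,0],[0,0,0],0]
    - [[0,0,0],[0,0,0],0]
    - [[0,0,0],[0,0,0],0]
    - [[0,0,0],[0,0,0],0]

```text
t: 6.2
ee_pos: [638.2, -77.4, 57.3]
orientation: [0.009, 0.707, -0.009, 0.707]
wrist_force: [-0.6, 0.8, 2.1]
opening: 24.9
```

Run:
```python
from h import *
s=bot.sense();print(s["opening"],s["wrist_force"],s["torque"])
plan([639.5,-77.3,60],down(-0.026))
```

```text
24.895028069928152 [-0.57548501  0.82143964  2.07185313] [0.06839971 0.09507579 0.0087027 ]
tool shift [-2.7  0.1  1.3] | 3.0 turn [ 0.0002  0.0002 -0.0001]
```

Call:
servo_tool:
  deltas:
    - [[0,-5,0],[0,0,0],0]
    - [[0,-10,0],[0,0,0],0]
    - [[0,-10,0],[0,0,0],0]
    - [[0,-10,0],[0,0,0],0]
    - [[0,-10,0],[0,0,0],0]

```text
t: 6.62
ee_pos: [637.0, -123.6, 57.2]
orientation: [0.009, 0.707, -0.009, 0.707]
wrist_force: [-0.1, 1.7, 2.2]
opening: 25.4
```

Call:
servo_tool:
  deltas:
    - [[0,-10,0],[0,0,0],0]
    - [[0,-10,0],[0,0,0],0]
    - [[0,-10,0],[0,0,0],0]
    - [[0,-10,0],[0,0,0],0]
    - [[0,-5,0],[0,0,0],0]

```text
t: 7.03
ee_pos: [635.8, -169.5, 57.3]
orientation: [0.009, 0.707, -0.01, 0.707]
wrist_force: [-0.8, 1.8, 3.4]
opening: 24.9
```

Call:
servo_tool:
  deltas:
    - [[0,0,0],[0,0,0],0]
    - [[0,0,0],[0,0,0],0]

```text
t: 7.2
ee_pos: [635.8, -169.1, 57.2]
orientation: [0.009, 0.707, -0.01, 0.707]
wrist_force: [-1.0, -1.0, 3.2]
opening: 25.4
```

Run:
```python
from h import *
s=bot.sense();print(s["ee_pos"],s["opening"],s["wrist_force"],s["torque"])
for n in("wrist","scene","side"):
    d=grab(n,n+"4")
d=dict(np.load("pics/wrist4.npz"))
from meas import meas; meas(d)
d=dict(np.load("pics/scene4.npz"));cv2.imwrite("pics/scene4z.png",cv2.resize(d["image"][160:285,240:370,::-1],None,fx=5,fy=4.5,interpolation=cv2.INTER_CUBIC))
```

```text
[ 635.79229868 -169.11277464   57.24888129] 25.380263890251495 [-0.95404618 -1.01530618  3.24031817] [-0.20953486  0.14557206 -0.02325509]
knob top 3686 mean [ 634.1 -169.    85.7] lo [ 621. -208.   78.] hi [ 650. -130.   92.] px 316.5 279.7
knob body 6648 mean [ 631.4 -168.9   77.9] lo [ 621. -208.   50.] hi [ 651. -130.   92.] px 316.5 265.8
blue 791 mean [697.4 -11.3  26.4] lo [685. -23.   9.] hi [711.  -1.  39.] px 552.3 307.2
brass 304 mean [ 694.1 -183.4   29.7] lo [ 682. -195.   10.] hi [ 707. -174.   39.] px 297.9 311.8
bluetop 451 mean [694.7  -7.   37.1] lo [685. -13.  35.] hi [706.  -1.  39.] px 571.8 314.0
brasstop 214 mean [ 690.9 -180.1   37.1] lo [ 682. -185.   36.] hi [ 697. -174.   39.] px 301.8 314.8
rail 35241 ((622.1976318359375, -120.58084106445312), (155.2802734375, 348.63970947265625), 5.348055839538574)
edge near [-6.0000e-02  5.8361e+02]
edge far [4.20000e-02 6.75771e+02]
```

View pics/wrist4.png

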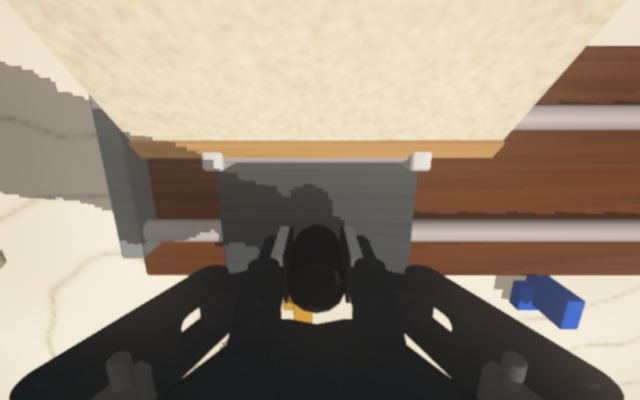

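View pics/scene4z.png

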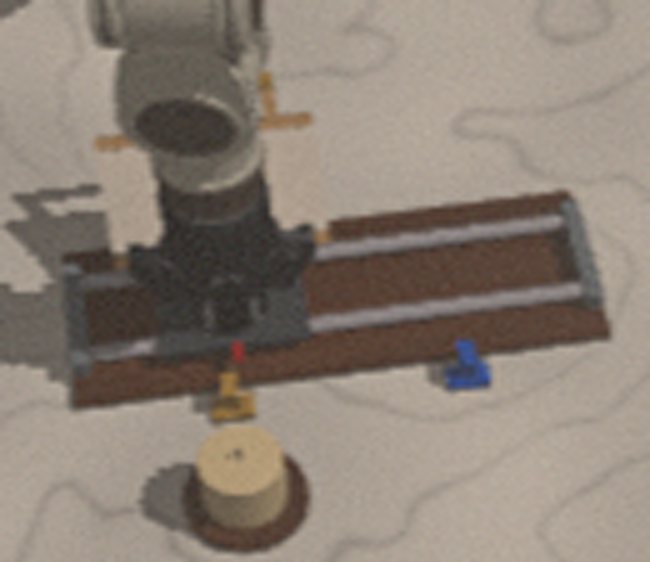

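Call:
servo_tool:
  deltas:
    - [[0,-4,0],[0,0,0],0]
    - [[0,-4,0],[0,0,0],0]
    - [[0,0,0],[0,0,0],0]
    - [[0,0,0],[0,0,0],0]
    - [[0,0,0],[0,0,0],0]

```text
t: 7.77
ee_pos: [635.6, -175.4, 57.2]
orientation: [0.009, 0.707, -0.009, 0.707]
wrist_force: [-1.0, 0.8, 5.9]
opening: 25.3
```

Run:
```python
from h import *
s=bot.sense();print(s["ee_pos"],s["opening"],s["wrist_force"],s["torque"])
for n in("wrist","scene","side"):
    d=grab(n,n+"5")
d=dict(np.load("pics/wrist5.npz"))
from meas import meas; meas(d)
cv2.imwrite("pics/wrist5z.png",cv2.resize(d["image"][220:360,220:420,::-1],None,fx=4,fy=4,interpolation=cv2.INTER_CUBIC))
d=dict(np.load("pics/scene5.npz"));cv2.imwrite("pics/scene5z.png",cv2.resize(d["image"][215:260,260:350,::-1],None,fx=8,fy=8,interpolation=cv2.INTER_CUBIC))
# same-picture projection: where should pointer at brass y appear?
for yaw in (0.02,0.026,0.032):
    yy=np.array([yaw,1]); # find pixel cols of points at same rail y
    b=np.array([691,-179.5])
    for dx,z in((-0,36),(-18,36),(-30,36)):
        print(yaw,dx,proj(d,[b[0]+dx,b[1]-0+dx*-yaw*1.0,z]).round(1))
```

```text
[ 635.62504025 -175.44648889   57.21619531] 25.340569361649663 [-0.98498123  0.79712199  5.91411261] [ 0.1481864   0.24585982 -0.02502144]
knob top 3681 mean [ 633.9 -175.3   85.7] lo [ 620. -215.   78.] hi [ 650. -135.   92.] px 316.7 279.7
knob body 6660 mean [ 631.2 -175.3   77.9] lo [ 620. -215.   50.] hi [ 651. -135.   92.] px 316.6 265.7
blue 751 mean [697.4 -11.1  26.9] lo [685. -23.  11.] hi [710.  -1.  39.] px 562.0 307.8
brass 214 mean [ 694.7 -182.1   32.9] lo [ 688. -195.   10.] hi [ 707. -175.   39.] px 309.0 315.6
bluetop 445 mean [694.7  -7.   37.1] lo [685. -13.  35.] hi [705.  -1.  39.] px 581.0 314.0
brasstop 177 mean [ 692.8 -179.7   37.2] lo [ 688. -185.   36.] hi [ 698. -175.   39.] px 312.0 317.5
rail 34375 ((625.1209106445312, -125.1151123046875), (155.9923858642578, 340.15570068359375), 6.8986005783081055)
edge near [-2.70000e-02  5.86639e+02]
edge far [3.90000e-02 6.76171e+02]
0.02 0 [[285.7 244.3]]
0.02 -18 [[285.1 240. ]]
0.02 -30 [[284.7 237.2]]
0.026 0 [[285.7 244.3]]
0.026 -18 [[285.1 240. ]]
0.026 -30 [[284.8 237.2]]
0.032 0 [[285.7 244.3]]
0.032 -18 [[285.2 240. ]]
0.032 -30 [[284.8 237.2]]
```

View pics/scene5z.png

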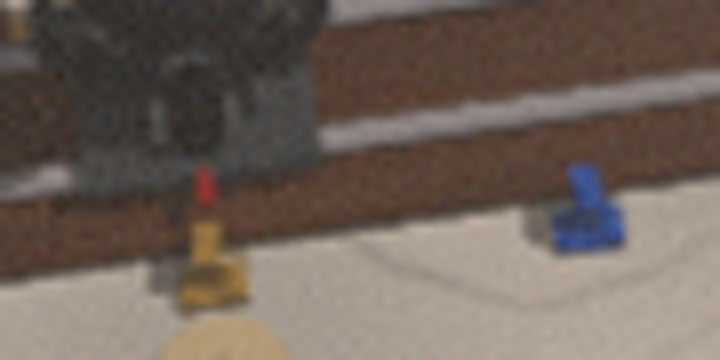

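View pics/wrist5z.png

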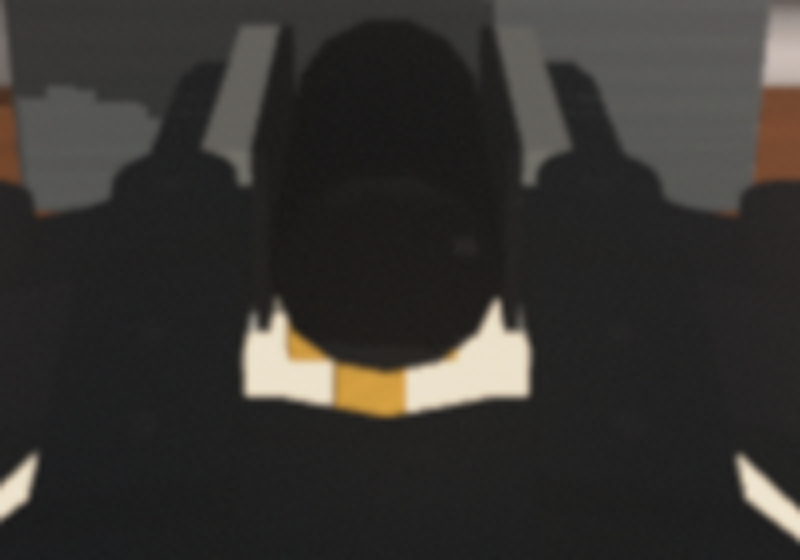

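Call:
servo_tool:
  deltas:
    - [[0,-2.5,0],[0,0,0],0]
    - [[0,0,0],[0,0,0],0]
    - [[0,0,0],[0,0,0],0]
    - [[0,0,0],[0,0,0],0]
    - [[0,0,0],[0,0,0],0]

```text
t: 8.33
ee_pos: [635.6, -177.8, 57.2]
orientation: [0.009, 0.707, -0.009, 0.707]
wrist_force: [-1.0, 1.0, 5.0]
opening: 25.2
```

Call:
servo_tool:
  deltas:
    - [[0,0,0],[0,0,0],0.3]
    - [[0,0,0],[0,0,0],1]
    - [[0,0,0],[0,0,0],1]
    - [[0,0,0],[0,0,0],1]
    - [[0,0,0],[0,0,0],1]

```text
t: 8.75
ee_pos: [635.2, -177.9, 56.3]
orientation: [0.009, 0.707, -0.009, 0.707]
wrist_force: [-0.1, -0.7, -0.5]
opening: 72.4
```

Call:
servo_tool:
  deltas:
    - [[0,0,0],[0,0,0],1]
    - [[-20,0,0],[0,0,0],1]
    - [[-30,0,0],[0,0,0],1]
    - [[-30,0,0],[0,0,0],1]
    - [[-30,0,0],[0,0,0],1]

```text
t: 9.17
ee_pos: [635.1, -177.8, 167.7]
orientation: [0.009, 0.707, -0.009, 0.707]
wrist_force: [0.2, -1.0, -0.7]
opening: 85.4
```

Call:
servo_tool:
  deltas:
    - [[-30,0,0],[0,0,0],1]
    - [[0,0,0],[0,0,0],1]
    - [[0,0,0],[0,0,0],1]
    - [[0,0,0],[0,0,0],1]

```text
t: 9.5
ee_pos: [635.3, -177.8, 196.6]
orientation: [0.009, 0.707, -0.009, 0.707]
wrist_force: [0.1, 0.0, -1.7]
opening: 85.4
```

Run:
```python
from h import *
s=bot.sense();print(s["t"],s["ee_pos"],s["opening"],s["wrist_force"],s["torque"])
for n in("wrist","scene","side"):
    d=grab(n,n+"6")
d=dict(np.load("pics/wrist6.npz"))
from meas import meas; meas(d)
cv2.imwrite("pics/wrist6z.png",cv2.resize(d["image"][120:280,180:440,::-1],None,fx=3,fy=3,interpolation=cv2.INTER_CUBIC))
```

```text
9.5 [ 635.29431483 -177.82894011  196.63890691] 85.38039410412453 [ 0.12052843  0.0029426  -1.74074257] [ 0.00972412 -0.03318919 -0.03234311]
knob top 603 mean [ 636.9 -177.7   85.6] lo [ 626. -190.   78.] hi [ 649. -165.   88.] px 316.5 195.2
knob body 765 mean [ 635.5 -177.6   81.7] lo [ 626. -190.   50.] hi [ 650. -165.   88.] px 316.6 192.6
red 32 mean [ 665.2 -178.8   49.5] lo [ 650. -181.   40.] hi [ 671. -176.   86.] px 316.2 211.4
blue 203 mean [697.6  -9.6  31.1] lo [685. -22.  11.] hi [709.  -2.  39.] px 465.1 229.2
brass 459 mean [ 691.4 -179.6   23.5] lo [ 676. -195.    6.] hi [ 706. -146.   39.] px 316.0 225.2
bluetop 153 mean [694.8  -7.3  37.2] lo [685. -12.  35.] hi [705.  -2.  39.] px 470.0 228.9
brasstop 191 mean [ 689.4 -179.6   36.9] lo [ 680. -185.   32.] hi [ 701. -174.   39.] px 316.0 228.1
bar 71 mean [ 610.8 -166.1  239.5] lo [ 502. -239.  145.] hi [ 649. -106.  283.] px 350.1 300.3
((575.655029296875, -171.42620849609375), (132.44088745117188, 144.09596252441406), 88.523681640625)
rail 21239 ((611.3351440429688, -91.35792541503906), (157.1720733642578, 400.24041748046875), 0.03629142791032791)
edge near [-3.72000e-01  5.90141e+02]
edge far [1.10000e-02 6.78879e+02]
```

View pics/wrist6.png

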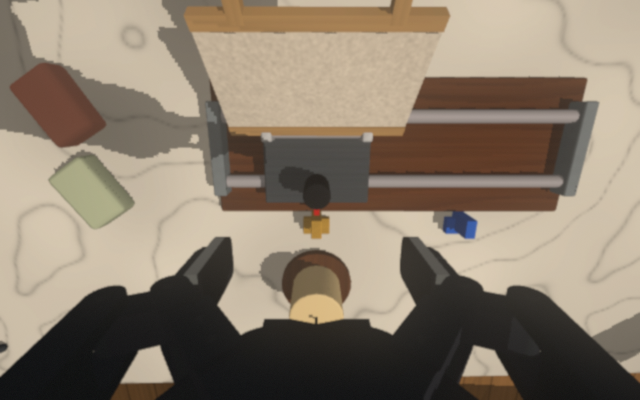

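View pics/wrist6z.png

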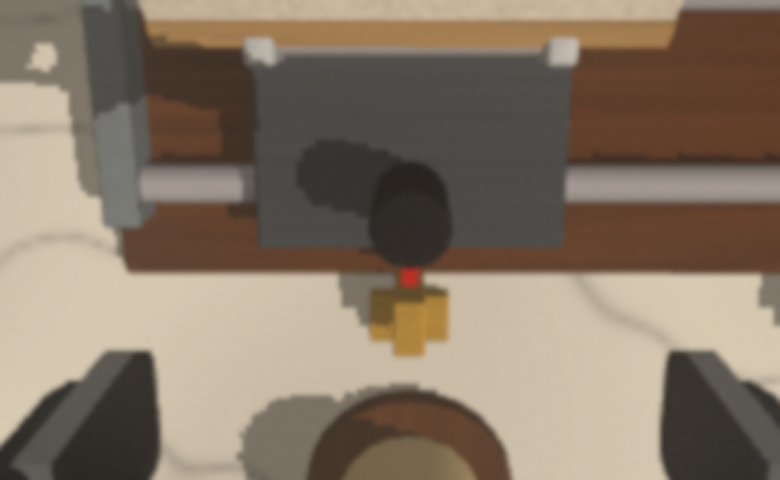

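Call:
servo_tool:
  deltas:
    - [[-15,0,-20],[0.121,0,0],1]
    - [[-15,0,-10],[0.121,0,0],1]
    - [[-15,0,0],[0.121,0,0],1]
    - [[-15,0,0],[0.121,0,0],1]
    - [[-5,0,0],[0.121,0,0],1]

```text
t: 10.07
ee_pos: [605.8, -176.0, 263.4]
orientation: [0.221, 0.671, -0.221, 0.672]
wrist_force: [0.3, 0.4, -0.4]
opening: 85.1
```

Call:
servo_tool:
  deltas:
    - [[0,0,0],[0.121,0,0],1]
    - [[0,0,0],[0.121,0,0],1]
    - [[0,0,0],[0.121,0,0],1]
    - [[0,0,0],[0.121,0,0],1]
    - [[0,0,0],[0.121,0,0],1]

```text
t: 10.48
ee_pos: [605.1, -175.8, 260.4]
orientation: [0.411, 0.576, -0.412, 0.574]
wrist_force: [-0.4, -1.0, -0.7]
opening: 85.6
```

Call:
servo_tool:
  deltas:
    - [[0,0,0],[0.121,0,0],1]
    - [[0,0,0],[0.121,0,0],1]
    - [[0,0,0],[0.121,0,0],1]
    - [[0,0,0],[0,0,0],1]

```text
t: 10.82
ee_pos: [605.1, -175.8, 260.5]
orientation: [-0.507, -0.493, 0.508, -0.492]
wrist_force: [-0.3, -0.0, 0.0]
opening: 85.4
```

Run:
```python
from h import *
plan([483.5,-173.7,157],down(-0.026-np.pi/2))
s=bot.sense();print(s["t"],s["ee_pos"],s["joints"].round(2))
d=grab("wrist","w7");from meas import meas; meas(d)
```

```text
tool shift [ 103.8 -121.3    1.6] | 160.0 turn [-0.0039 -0.0007  0.0028]
10.8167 [ 605.12301023 -175.77416955  260.49120401] [-0.28  0.51  0.44  1.51 -0.    1.32]
knob top 410 mean [ 638.2 -177.3   85.7] lo [ 626. -190.   78.] hi [ 651. -166.   89.] px 347.3 177.2
knob body 503 mean [ 637.5 -175.7   81.8] lo [ 626. -190.   51.] hi [ 651. -166.   89.] px 346.4 175.2
red 78 mean [ 664.  -178.3   40. ] lo [ 656. -188.   12.] hi [ 672. -174.   43.] px 363.9 169.7
blue 264 mean [697.6  -7.6  30.8] lo [685. -22.  10.] hi [710.   8.  39.] px 394.3 19.9
brass 373 mean [ 691.9 -176.9   24.3] lo [ 679. -195.    5.] hi [ 706. -164.   39.] px 383.1 165.8
bluetop 196 mean [694.9  -6.3  37.2] lo [685. -12.  33.] hi [705.  -1.  39.] px 393.5 17.0
brasstop 165 mean [ 690.3 -179.5   36.8] lo [ 680. -186.   32.] hi [ 701. -174.   39.] px 384.0 169.5
bar 2329 mean [ 491.2 -169.5  163. ] lo [ 479. -229.  145.] hi [ 679. -119.  347.] px 186.9 193.3
((579.3403930664062, -176.22637939453125), (109.77023315429688, 199.78240966796875), 88.66714477539062)
rail 13268 ((610.9491577148438, -133.75994873046875), (158.01495361328125, 314.59197998046875), 0.06797944009304047)
edge near [-4.33000e-01  5.79396e+02]
edge far [-1.60000e-02  6.76282e+02]
```

View pics/w7.png

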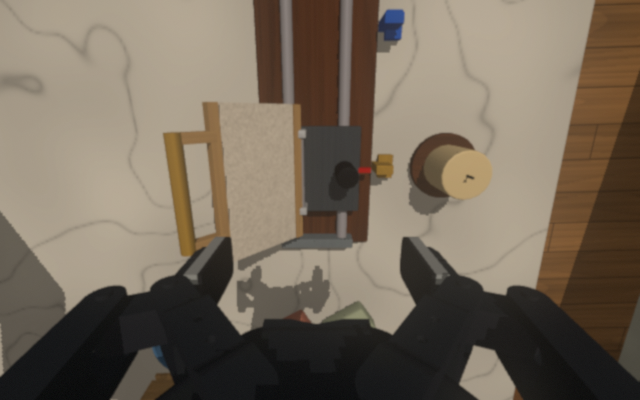

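Run:
```python
from h import *
d=dict(np.load("pics/w7.npz"))
P,u,v=world(d,np.ones((400,640),bool))
m=(u>163)&(u<197)&(v>133)&(v<256)&(P[:,2]>130)&(P[:,2]<175)
Q=P[m]; 
for a in range(-230,-115,15):
    k=(Q[:,1]>a)&(Q[:,1]<a+15); 
    if k.sum()>5: q=Q[k]; t=q[q[:,2]>q[:,2].max()-2.0]; print(a,k.sum(),"x",q[:,0].min().round(1),q[:,0].max().round(1),"ztop",q[:,2].max().round(1),"xtop",t[:,0].mean().round(1))
```

```text
-230 228 x 477.6 491.6 ztop 164.9 xtop 484.3
-215 264 x 477.5 491.8 ztop 164.8 xtop 484.4
-200 278 x 478.3 491.8 ztop 164.4 xtop 484.9
-185 293 x 478.7 492.3 ztop 164.4 xtop 485.0
-170 304 x 478.9 492.4 ztop 165.0 xtop 485.7
-155 325 x 479.6 493.0 ztop 164.9 xtop 485.7
-140 411 x 479.4 501.6 ztop 164.6 xtop 486.4
-125 199 x 480.4 502.1 ztop 164.4 xtop 486.5
```

Call:
servo_tool:
  deltas:
    - [[0,-30,0],[0,0,0],1]
    - [[0,-30,1],[0,0,0],1]
    - [[0,-30,0],[0,0,0],1]
    - [[0,-30,0],[0,0,0],1]
    - [[0,0,0],[0,0,0],1]

```text
t: 11.28
ee_pos: [479.4, -172.7, 261.0]
orientation: [-0.505, -0.496, 0.508, -0.491]
wrist_force: [-0.3, -0.5, -0.1]
opening: 85.6
```

Call:
servo_tool:
  deltas:
    - [[20,0,0],[0,0,0],1]
    - [[20,0,0],[0,0,0],1]
    - [[20,0,0],[0,0,0],1]
    - [[0,0,0],[0,0,0],1]
    - [[0,0,0],[0,0,0],1]

```text
t: 11.7
ee_pos: [484.9, -173.2, 201.1]
orientation: [-0.506, -0.494, 0.507, -0.492]
wrist_force: [0.4, -0.1, 0.9]
opening: 85.4
```

Run:
```python
from h import *
plan([485,-174,157],down(-0.026-np.pi/2))
d=grab("wrist","w8")
P,u,v=world(d,np.ones((400,640),bool))
hsv=cv2.cvtColor(d["image"],cv2.COLOR_RGB2HSV)[v,u].astype(int)
m=(abs(P[:,0]-485)<15)&(P[:,2]>150)&(P[:,2]<170)&(abs(P[:,1]+174)<40)&(hsv[:,1]>100)
print(m.sum(),P[m].min(0),P[m].max(0),u[m].min(),u[m].max())
```

```text
tool shift [44.1  0.2  0.8] | 44.0 turn [-0.0002 -0.001   0.0031]
2279 [ 476.81063128 -213.98408611  157.05124143] [ 492.06504766 -134.05343197  164.9096921 ] 308 328
```

View pics/w8.png

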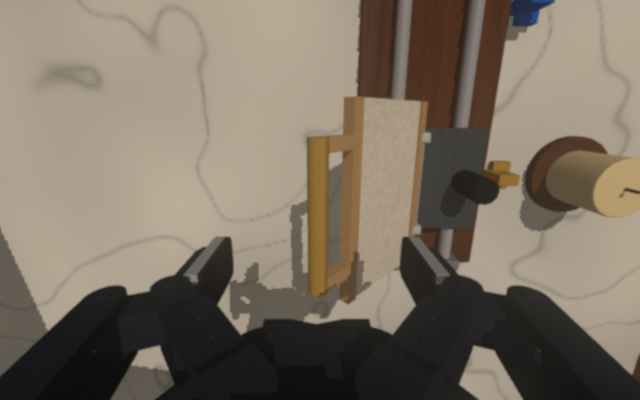

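Call:
servo_tool:
  deltas:
    - [[20,0,0],[0,0,0],1]
    - [[18,0,0],[0,0,0],1]
    - [[5,0,0],[0,0,0],1]
    - [[0,0,0],[0,0,0],1]
    - [[0,0,0],[0,0,0],1]

```text
t: 12.17
ee_pos: [486.4, -173.8, 160.2]
orientation: [0.507, 0.493, -0.507, 0.493]
wrist_force: [0.2, -0.4, 0.1]
opening: 85.6
```

Call:
servo_tool:
  deltas:
    - [[0,0,0],[0,0,0],0.4]
    - [[0,0,0],[0,0,0],0.3]
    - [[0,0,0],[0,0,0],0.3]
    - [[0,0,0],[0,0,0],0.3]
    - [[0,0,0],[0,0,0],0.3]
  squeeze: 30

```text
t: 12.58
ee_pos: [485.9, -173.7, 159.5]
orientation: [0.507, 0.493, -0.507, 0.493]
wrist_force: [-0.6, -0.1, -0.3]
opening: 26.5
```

Run:
```python
from h import *
s=bot.sense();print(s["wrist_force"],s["opening"])
plan([485,-174,157],down(-0.026-np.pi/2))
d=grab("wrist","w9")
```

```text
[-0.62978232 -0.09253555 -0.29465223] 26.50652403790726
tool shift [ 2.5 -0.8  0.4] | 3.0 turn [-0.002   0.0002 -0.0007]
```

View pics/w9.png

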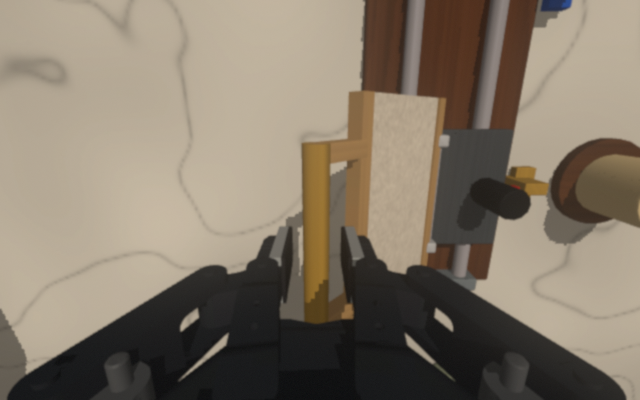

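Call:
servo_tool:
  deltas:
    - [[4,0,0],[0,0,0],0.3]
    - [[0,0,0],[0,0,0],0.3]
    - [[0,0,0],[0,0,0],0]
    - [[0,0,0],[0,0,0],0]
    - [[0,0,0],[0,0,0],0]

```text
t: 13.05
ee_pos: [485.6, -173.5, 154.8]
orientation: [-0.507, -0.493, 0.507, -0.493]
wrist_force: [0.5, -0.2, -1.7]
opening: 12.9
```

Call:
servo_tool:
  deltas:
    - [[0,0,0],[0,0,0],0]
    - [[0,0,0],[0,0,0],0]
    - [[0,0,0],[0,0,0],0]

```text
t: 13.3
ee_pos: [485.6, -173.5, 154.8]
orientation: [-0.507, -0.493, 0.507, -0.493]
wrist_force: [0.7, -0.6, -2.6]
opening: 13.0
```

Run:
```python
from h import *
s=bot.sense();print(s["wrist_force"],s["opening"],s["torque"],s["ee_pos"])
p=s["ee_pos"]; R0=R.from_quat(s["orientation"]); 
# arc waypoints: bar at hinge + 140*(sin,cos), cumulative to upright, tool pose kept
h=np.array([p[0]+99,0,p[2]-99]); prev=0
ths=np.linspace(-np.pi/4,0,21)
pts=[np.array([140*np.sin(t),140*np.cos(t)]) for t in ths]
for i in range(20): 
    d=pts[i+1]-pts[i]; print(i,"tool x",round(-d[1],2),"tool y",round(d[0],2))
```

```text
[ 0.73392055 -0.56902593 -2.57092622] 12.956099286468923 [ 0.04277938 -0.15682304  0.02089359] [ 485.57639842 -173.46104103  154.81726358]
0 tool x -3.81 tool y 3.96
1 tool x -3.65 tool y 4.11
2 tool x -3.49 tool y 4.25
3 tool x -3.32 tool y 4.38
4 tool x -3.14 tool y 4.51
5 tool x -2.96 tool y 4.63
6 tool x -2.78 tool y 4.74
7 tool x -2.59 tool y 4.85
8 tool x -2.4 tool y 4.95
9 tool x -2.2 tool y 5.04
10 tool x -2.0 tool y 5.12
11 tool x -1.8 tool y 5.19
12 tool x -1.6 tool y 5.26
13 tool x -1.39 tool y 5.32
14 tool x -1.18 tool y 5.37
15 tool x -0.97 tool y 5.41
16 tool x -0.75 tool y 5.45
17 tool x -0.54 tool y 5.47
18 tool x -0.32 tool y 5.49
19 tool x -0.11 tool y 5.5
```

Call:
servo_tool:
  deltas:
    - [[-3.8,4.0,0],[0,0,0],0]
    - [[-3.6,4.1,0],[0,0,0],0]
    - [[-3.5,4.2,0],[0,0,0],0]
    - [[-3.3,4.4,0],[0,0,0],0]
    - [[-3.1,4.5,0],[0,0,0],0]

```text
t: 13.72
ee_pos: [506.4, -174.0, 173.0]
orientation: [-0.507, -0.493, 0.507, -0.492]
wrist_force: [-4.5, 0.4, 1.0]
opening: 12.7
```

Call:
servo_tool:
  deltas:
    - [[-3.0,4.6,0],[0,0,0],0]
    - [[-2.8,4.7,0],[0,0,0],0]
    - [[-2.6,4.9,0],[0,0,0],0]
    - [[-2.4,4.9,0],[0,0,0],0]
    - [[-2.2,5.0,0],[0,0,0],0]

```text
t: 14.13
ee_pos: [531.0, -174.7, 187.2]
orientation: [0.507, 0.493, -0.507, 0.493]
wrist_force: [-5.1, 1.3, 6.9]
opening: 12.5
```

Run:
```python
from h import *
s=bot.sense();print(s["t"],s["wrist_force"],s["opening"],s["torque"],s["ee_pos"])
d=grab("wrist","w10")
```

```text
14.1333 [-5.13444645  1.27834459  6.93623845] 12.496756978187614 [0.40710857 1.44031905 0.01459799] [ 531.01065712 -174.70088756  187.1714966 ]
```

View pics/w10.png

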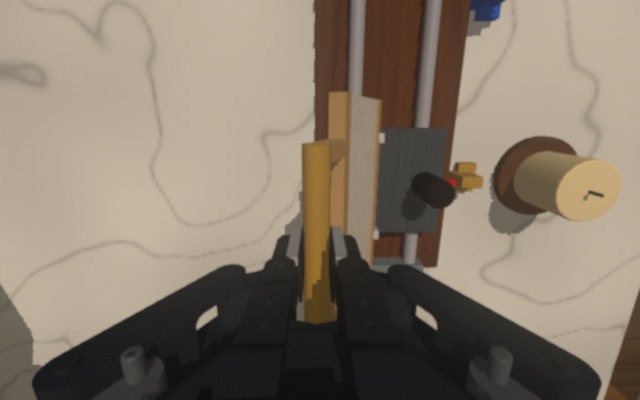

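Call:
servo_tool:
  deltas:
    - [[-2.0,5.1,0],[0,0,0],0]
    - [[-1.8,5.2,0],[0,0,0],0]
    - [[-1.6,5.3,0],[0,0,0],0]
    - [[-1.4,5.3,0],[0,0,0],0]
    - [[-1.2,5.4,0],[0,0,0],0]

```text
t: 14.6
ee_pos: [558.1, -175.5, 194.3]
orientation: [0.507, 0.493, -0.507, 0.493]
wrist_force: [-2.9, 2.1, -1.5]
opening: 12.3
```

Call:
servo_tool:
  deltas:
    - [[-0.8,5.4,0],[0,0,0],0]
    - [[-0.6,5.4,0],[0,0,0],0]
    - [[-0.4,5,0],[0,0,0],0]
    - [[-0.2,3,0],[0,0,0],0]
    - [[0,0,0],[0,0,0],0]

```text
t: 15.02
ee_pos: [577.5, -176.0, 195.6]
orientation: [0.507, 0.493, -0.506, 0.494]
wrist_force: [-1.5, 1.7, 4.3]
opening: 12.5
```

Call:
servo_tool:
  deltas:
    - [[0,0,0],[0,0,0],0]
    - [[0,0,0],[0,0,0],0]
    - [[0,0,0],[0,0,0],0]

```text
t: 15.27
ee_pos: [576.3, -176.0, 195.5]
orientation: [0.507, 0.493, -0.507, 0.493]
wrist_force: [-1.2, 1.7, 2.7]
opening: 12.6
```

Run:
```python
from h import *
s=bot.sense();print(s["t"],s["wrist_force"],s["opening"],s["torque"],s["ee_pos"])
for n in ("wrist","scene","side"): grab(n,n+"11")
d=dict(np.load("pics/wrist11.npz"))
from meas import meas; meas(d)
d=dict(np.load("pics/side11.npz"));cv2.imwrite("pics/side11z.png",cv2.resize(d["image"][160:280,270:410,::-1],None,fx=5,fy=5,interpolation=cv2.INTER_CUBIC))
```

```text
15.2667 [-1.24932831  1.71702556  2.69283349] 12.617927821225239 [0.34908808 0.2349929  0.00473052] [ 576.32068998 -175.9910388   195.48127797]
knob top 638 mean [ 637.4 -176.9   85.6] lo [ 626. -190.   78.] hi [ 651. -165.   88.] px 385.6 191.5
knob body 860 mean [ 636.2 -175.3   80.5] lo [ 626. -190.   50.] hi [ 651. -165.   88.] px 383.2 188.6
red 107 mean [ 664.8 -178.    40.6] lo [ 645. -182.    7.] hi [ 680. -168.   86.] px 401.4 180.4
blue 83 mean [706.5 -16.8  12.5] lo [702. -22.  10.] hi [710. -11.  19.] px 444.1 14.3
brass 581 mean [ 690.8 -176.1   24.5] lo [ 676. -195.    5.] hi [ 707. -146.   39.] px 421.0 174.9
brasstop 241 mean [ 690.  -179.6   36.9] lo [ 680. -186.   33.] hi [ 701. -174.   39.] px 424.2 180.4
bar 5860 mean [ 576.3 -154.7  197.4] lo [ 568. -217.  157.] hi [639. -97. 282.] px 317.3 212.2
((576.769775390625, -157.11285400390625), (86.6876449584961, 97.51280212402344), 37.80665588378906)
rail 17217 ((610.469970703125, -145.39013671875), (289.4128723144531, 160.6068878173828), 88.617919921875)
edge near [-1.49000e-01  5.35946e+02]
edge far [-7.2000e-02  6.7095e+02]
```

View pics/wrist11.png

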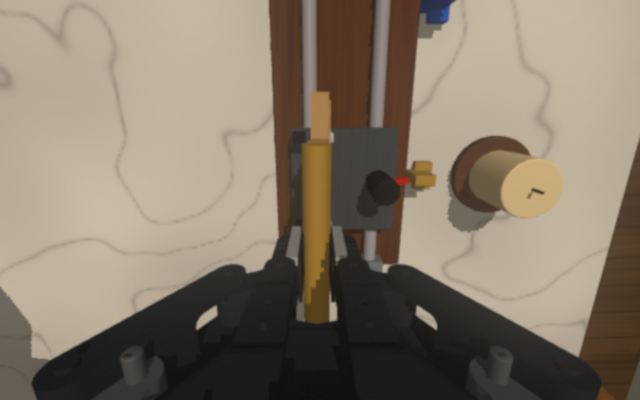

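View pics/side11z.png

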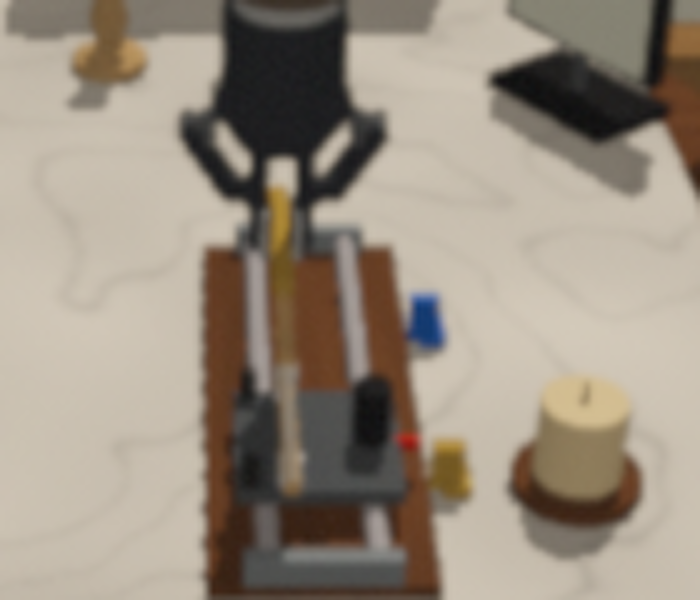

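Call:
servo_tool:
  deltas:
    - [[-0.2,2,0],[0,0,0],0]
    - [[0,2,0],[0,0,0],0]
    - [[0,2,0],[0,0,0],0]
    - [[0,1,0],[0,0,0],0]
    - [[0,0,0],[0,0,0],0]

```text
t: 15.83
ee_pos: [583.2, -176.3, 195.5]
orientation: [-0.507, -0.493, 0.507, -0.493]
wrist_force: [-1.7, 1.7, 4.5]
opening: 12.5
```

Call:
servo_tool:
  deltas:
    - [[0,0,0],[0,0,0],0]
    - [[0,0,0],[0,0,0],0]
    - [[0,0,0],[0,0,0],0]
    - [[0,0,0],[0,0,0],0]

```text
t: 16.17
ee_pos: [583.0, -176.3, 195.5]
orientation: [-0.507, -0.493, 0.507, -0.493]
wrist_force: [-1.7, 2.2, 3.1]
opening: 12.6
```

Run:
```python
from h import *
s=bot.sense();print(s["t"],s["wrist_force"],s["opening"],s["torque"],s["ee_pos"],s["qvel"].round(3))
for n in ("wrist","scene","side"): grab(n,n+"12")
d=dict(np.load("pics/wrist12.npz"))
from meas import meas; meas(d)
# hinge brackets from earlier views: bright low-sat at z 45..70
for f in("w2","wrist6","w7","wrist12"):
    d=dict(np.load(f"pics/{f}.npz"));P,u,v=world(d,np.ones((400,640),bool));hsv=cv2.cvtColor(d["image"],cv2.COLOR_RGB2HSV)[v,u].astype(int)
    m=(P[:,2]>44)&(P[:,2]<66)&(abs(P[:,0]-583)<25)&(hsv[:,1]<35)&(hsv[:,2]>100)&(abs(P[:,1]+(78 if f=="w2" else 177))<62)
    print(f,m.sum(),P[m].mean(0).round(1) if m.any() else"",P[m].min(0).round(1) if m.any() else"",P[m].max(0).round(1) if m.any() else"")
# board plane from any camera
for f in("side12","scene12"):
    d=dict(np.load(f"pics/{f}.npz"));P,u,v=world(d,np.ones((400,640),bool))
    m=(abs(P[:,1]+176)<82)&(P[:,2]>95)&(P[:,2]<170)&(abs(P[:,0]-583)<20); q=P[m]; print(f,len(q))
    if len(q)>30: A=np.c_[q[:,1],q[:,2]-56,np.ones(len(q))]; print(np.linalg.lstsq(A,q[:,0],rcond=None)[0].round(3))
d=dict(np.load("pics/side12.npz"));cv2.imwrite("pics/side12z.png",cv2.resize(d["image"][160:280,270:410,::-1],None,fx=5,fy=5,interpolation=cv2.INTER_CUBIC))
d=dict(np.load("pics/scene12.npz"));cv2.imwrite("pics/scene12z.png",cv2.resize(d["image"][150:280,240:370,::-1],None,fx=5,fy=4.5,interpolation=cv2.INTER_CUBIC))
```

```text
16.1667 [-1.69310381  2.21142489  3.07660405] 12.607858297518597 [0.40106625 0.54784655 0.03885365] [ 582.95102217 -176.30902713  195.51921531] [ 0.001  0.    -0.001 -0.    -0.002  0.002]
knob top 635 mean [ 637.6 -177.    85.6] lo [ 626. -190.   78.] hi [ 651. -165.   88.] px 378.5 191.5
knob body 848 mean [ 636.4 -175.4   80.6] lo [ 626. -190.   50.] hi [ 651. -165.   88.] px 376.2 188.5
red 113 mean [ 664.1 -177.9   42. ] lo [ 645. -182.   13.] hi [ 673. -168.   85.] px 394.9 180.5
blue 85 mean [706.5 -16.8  12.6] lo [703. -22.  10.] hi [710. -11.  23.] px 437.7 13.9
brass 576 mean [ 690.9 -176.2   24.5] lo [ 677. -194.    5.] hi [ 706. -164.   39.] px 415.2 174.9
brasstop 241 mean [ 689.8 -179.6   36.9] lo [ 680. -186.   32.] hi [ 701. -174.   39.] px 417.8 180.3
bar 5819 mean [ 582.8 -155.1  197.8] lo [ 574. -217.  166.] hi [646. -97. 282.] px 317.0 212.7
((582.4436645507812, -157.48681640625), (86.93553161621094, 96.84627532958984), 39.02256393432617)
rail 17139 ((610.495361328125, -144.6095733642578), (287.42230224609375, 160.3133544921875), 88.50879669189453)
edge near [-5.30000e-02  5.33958e+02]
edge far [1.80000e-02 6.79102e+02]
w2 261 [590.2 -74.8  62.8] [ 584.9 -127.4   44.7] [595.4 -25.2  66. ]
wrist6 291 [ 587.5 -178.6   62.3] [ 581.9 -227.1   46.3] [ 592.9 -125.9   66. ]
w7 123 [ 587.8 -175.9   62.3] [ 583.1 -227.2   44.5] [ 592.1 -125.    66. ]
wrist12 0   
side12 78
[-1.00000e-03 -5.00000e-03  5.83137e+02]
scene12 589
[ 2.60000e-02 -1.80000e-02  5.93232e+02]
```

View pics/side12z.png

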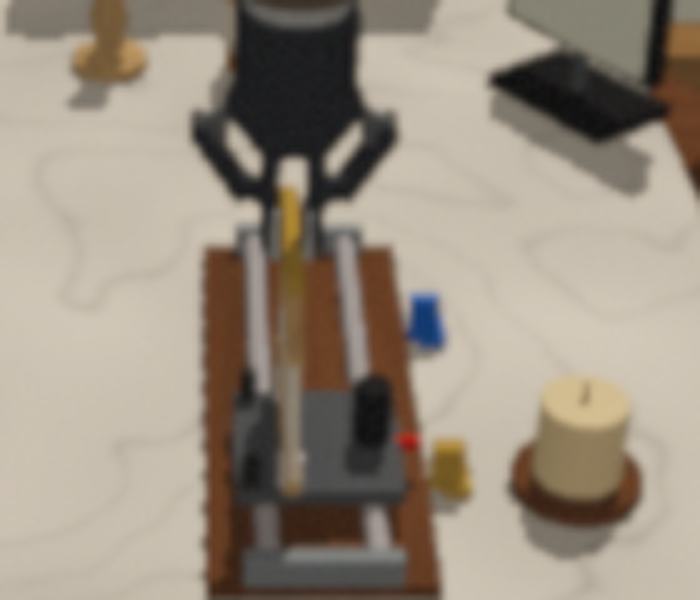

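View pics/scene12z.png

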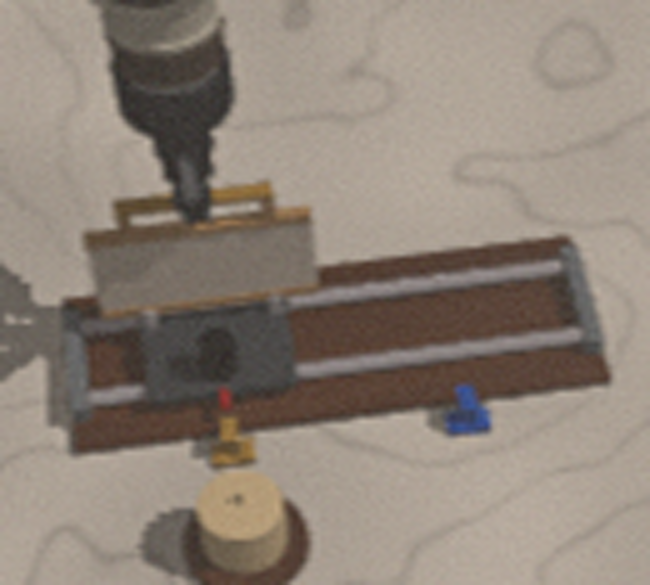

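Call:
servo_tool:
  deltas:
    - [[0,0.8,0],[0,0,0],0]
    - [[0,0,0],[0,0,0],0]
    - [[0,0,0],[0,0,0],0]
    - [[0,0,0],[0,0,0],0]
    - [[0,0,0],[0,0,0],0]

```text
t: 16.73
ee_pos: [583.7, -176.3, 195.5]
orientation: [-0.507, -0.493, 0.507, -0.493]
wrist_force: [-1.3, 2.0, 4.3]
opening: 12.9
```

Call:
servo_tool:
  deltas:
    - [[0,0,0],[0,0,0],0]
    - [[0,0,0],[0,0,0],0]
    - [[0,0,0],[0,0,0],0]
    - [[0,0,0],[0,0,0],0]
    - [[0,0,0],[0,0,0],0]

```text
t: 17.15
ee_pos: [583.8, -176.3, 195.6]
orientation: [-0.507, -0.493, 0.507, -0.493]
wrist_force: [-1.5, 1.4, 3.5]
opening: 12.7
```

Run:
```python
from h import *
s=bot.sense();print(s["t"],s["wrist_force"],s["opening"],s["ee_pos"],s["qvel"].round(3))
d=grab("wrist","w13"); P,u,v=world(d,np.ones((400,640),bool)); hsv=cv2.cvtColor(d["image"],cv2.COLOR_RGB2HSV)[v,u].astype(int)
m=((hsv[:,0]<4)|(hsv[:,0]>176))&(hsv[:,1]>180)&(P[:,2]>30)&(P[:,2]<45)&(abs(P[:,0]-667)<12)&(abs(P[:,1]+178)<15)
print("red",m.sum(),P[m].mean(0),v[m].min(),v[m].max())
m=(hsv[:,0]>12)&(hsv[:,0]<30)&(hsv[:,1]>120)&(P[:,0]>678)&(P[:,0]<706)&(P[:,2]>34)&(P[:,2]<42)&(abs(P[:,1]+179)<12)
print("brass",m.sum(),P[m].mean(0),v[m].min(),v[m].max())
```

```text
17.15 [-1.549921    1.44769348  3.47582671] 12.652503244843142 [ 583.8053397  -176.28195434  195.55925126] [ 0.002  0.001 -0.     0.001 -0.001  0.   ]
red 77 [ 664.70600696 -178.21129915   40.53454131] 178 183
brass 234 [ 690.23485887 -179.59151763   37.00018748] 175 186
```

Run:
```python
from station import bot
print(bot.finish_job())
```

```text
the job is handed in; nothing more can be done
None
```

I slid the carriage by its knob to the brass mark with the board resting down, and let it stop there. I then gripped the brass bar from above and swung the board up to its balance point. It is still held there, and I handed the job in at about 17 s.

- **Carriage:** the pointer sits about 0.7 mm from the brass mark's centre along the rail, measured just before handing in.
- **Board:** it stayed on the near side during the swing. The bar is about over the hinge, at x 583.8 mm against hinge estimates of 582.7 to 584 mm.
- **Grip:** the fingers are closed on the bar, with the opening reading 12.7 mm on the 14 mm bar. The arm was still, and wrist forces read under 5 N at the end.
- **Other items:** the pictures show the candle in its place. The gripper did not go near the other wares, but I did not measure any of them again at the end.

**A check that disagreed:** board-plane fits from two cameras differed slightly. The side camera gave about 0.3° off upright and the scene camera about 1°, both leaning towards the robot. That was before I nudged the bar another 0.8 mm upright, and I did not repeat the fits afterwards.

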